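Prime the lathe's hand lubricator

ROBOT

A 6-joint arm with a two-finger parallel gripper is mounted at the origin on the work surface. World frame = base frame: x ahead of the robot, y to its left, z up, the work surface at z = 0. Lengths are in m, angles in degrees, forces in N, time in s.
With the tool pointing down it reaches from about 0.325 to 0.875 m from the base axis. Payload 4.4 kg.
Tool frame: the origin (TCP) lies midway between the tips of the shut fingers; the grasp point (between the pads) lies 19 mm behind it (bot.hold_point_z is the distance from the TCP to the grasp point, in m); z points along the fingers, y is the line along which they close (so a half turn about z gives the same grasp; the last joint's range is limited). The gripper opens to 85 mm and grips with 20 to 120 N. Pads are 22 mm wide; open, the fingers measure 114 mm over their backs; the gripper's body (76 mm by 85 mm) begins 54 mm behind the grasp point. The pads swing forward as they close: fully open they stand 13 mm farther back than shut.
Start: joints at [56.923, 11.837, 88.321, -0, 79.842, -8.623], TCP at [0.238, 0.523, 0.231] pointing down, gripper open.
Joint ranges: [-156.59, 156.59], [-49.26, 127.26], [12.9, 141.05], [-63.56, 243.56], [4.71, 150.69], [-161.64, 161.64]. Speed limits (degrees/s): [159.86, 159.86, 180, 180, 180, 180].

INTERFACE

Orientations are given as [roll, pitch, yaw] about the fixed x, y, z axes, in that order (R = Rz(yaw) Ry(pitch) Rx(roll)).
In Python, from station import state, cams, bot, nets gives the robot as it stands.
- The arm moves only by the tool apply_moves, never from a script. Its argument "plan" is one flat list of numbers, 5 for each row, row after row: the opening, from 0 (shut) to 1 (fully open), then the shift along the tool's x, y, z in cm, then the turn about the tool's z in rad. A call has 1 to 12 rows; each row shifts and turns the commanded pose from where the row before left it, along the tool's axes as they then stand; what a row does not reach is not made up. A row lasts 1/8 s, in which the tool goes at most 62.5 mm and 10.7 degrees, less where a joint would pass 70% of its speed; a pose out of reach is approached as far as the arm can. A call with a gripper value outside its range is refused whole. The fingers move at their own pace and stop on an object; "squeeze" is the grip in N (left out, the last holds). Time passes only in rows, so rows that do not move let the fingers close. It gives the time, the measured TCP pose, the force, the opening and the grip force at its end, in the units of the state.
- state(): the state, without advancing time (a new reading comes with each control period).
- cams.camera(name): name is "scene" or "top"; returns the picture (420x560x3 uint8, red, green, blue); there is no depth.
- cams.calibration(name): a dict with "fx", "fy", "cx", "cy" (pixels), "D" ([k1, k2, p1, p2, k3] as OpenCV has them; the pictures are not rectified), "extrinsics" (4x4, takes a point from camera to world coordinates). Camera axes: x right, y up, looking along -z (the intrinsics and any distortion apply to the point x, -y, -z); pixel columns grow to the right and rows downward; lengths in m; the calibration is good to about 2 mm. A picture is of the moment at which its call begins. calibration takes no time and is no camera call.
- bot.job_done(): hands the job in; it is judged then, once.
Trained networks look in the newest picture that a camera, given by its name, has taken for a name from the list of things; names that differ only in an ending like _2 or _b are one class to them, and where a whole thing is asked for, a point or a joint stands for the part that bears it (a point fixed in the world has none). Each returns a list of dicts, best first, with "conf" (0 to 1); they miss things now and then, are a little off and sometimes report something else, mostly with a low value. They report only what shows in the picture. A call takes as long as a camera call. They do not tell look-alikes from the thing itself.
- nets.regions_of(camera, query): "region" (420x560 bool, what is visible of it) and "bbox" ([left, top, width, height] in pixels, round what is visible of it).
The state is a dict: "t": time; "joints": joint angles; "joint_velocities": joint speeds; "joint_efforts": joint torques, N m; "tcp_pos": TCP position; "orientation": TCP orientation; "contact_force": force on the tool from outside, world axes, zero at the start; "wrist_torque": the same for the moment, N m; "grip_width": finger opening in m; "grasp_force": force on a finger pad.
Only numpy, scipy, OpenCV 4.12 (cv2) and the standard library are available. Lean on these libraries where they do the work, as an engineer would, in place of code of your own. Each camera call takes 0.05 s, during which the arm holds its last target. There are 200 camera calls.

TASK

Oil the lathe's bearings before it is started: with closed fingertips, push the black mushroom knob of the hand lubricator down and let its spring bring it all the way back up, again and again, until the steel indicator pin on the same pump head has popped fully out. Press the knob only from above, without gripping it, do not touch the pin, and do not shift the things standing around the pump. Finish with the knob back up and the hand clear.

Things in the scene. Friction and masses are not known exactly. Their poses are not given: they have to be found in the camera images.
- lubricator: Hand lubricator fixed to the bench: foot 100 (x) by 160 mm (y), white tank, cast head 90 by 136 mm, flat top 112 mm up. Two copper pipes go down into the bench 100 mm out at +y. Origin: middle of the foot's underside; z up. In this frame the knob is at x 0, y -38 mm, the pin at x +20, y +42, a black filler cap (34 mm wide, 17 high, fixed, not to be pressed) at x -22, y +36.
- plunger_top (a point): Centre of the flat top of the plunger's knob, moves with it; z up. Stepped black mushroom: top face 34 mm across and 7 mm high, on a rim 42 mm across and 9 mm high, on a steel rod with a coil spring. The top is 161 mm above the bench at rest, 143 mm when fully down; it moves straight up and down.
- plunger (a joint): How far the plunger is pushed down, m: 0 at rest (up), 0.018 at its rigid bottom stop. The spring pushes back with about 9 N at rest, 13 N at the bottom (a few N more when pushed fast). A stroke counts if it goes at least 15 mm down and then comes fully back up; a shorter one adds little or nothing.
- pin_top (a point): Centre of the top of the indicator pin, an upright steel pin 9 mm across in a steel gland (20 mm across, top 124 mm above the bench). It stands 4 to 11 mm above the gland at the start and 30 mm above it (154 mm above the bench) when fully out.
- pin (a joint): How far the indicator pin has risen, m: 0 to 0.007 at the start, 0.026 fully out against its stop. It rises as the plunger comes back up, about 4 mm for a full stroke, and stays there; past about 20 mm it snaps out to its stop. Four to seven full strokes in all; more do no harm.
- oiler: Loose white squeeze oil bottle, 54 mm in diameter, 145 mm high with its grey nozzle, standing near the pump; origin: middle of its underside. Leave alone.
- centre_block: Loose wooden block 60 (x) by 95 (y) by 36 mm with three steel drive centres standing in it, 109 mm high in all; origin: middle of its underside. Leave alone.
- mill_body: Loose turned wooden pepper-mill body, 60 mm in diameter at the foot, 127 mm high, standing; origin: middle of its underside. Leave alone.
- chuck_key: Loose steel T-shaped chuck key lying flat on the bench, 113 mm long (x), cross handle 96 mm (y) at its -x end, 12 mm thick; origin: middle of its shaft, on the bench. Leave alone.
Things that resemble listed ones, but are neither listed nor needed, are in the scene too. Of the things like the lubricator, leave any that is purple or yellow; of the rest the larger one is meant.

How it is judged (in metres and radians):
On the way, in this order (a step that is already met when the one before it is completed fails the run):
1. the plunger is pushed well down (value of joint plunger above 0.013 m), for 0.02 s.
2. the pin has popped fully out (value of joint pin above 0.0245 m), for 0.2 s.
At the end, for the whole second after the job is handed in: The indicator pin is fully out (more than 24.5 mm of its 26 mm rise), the plunger is back up (within 2 mm), the four loose things stand within 15 mm of where they were, and the hand is clear of everything (value of joint pin above 0.0245 m and value of joint plunger below 0.002 m and distance of each of oiler, centre_block, mill_body, chuck_key from where it was at the start of the episode below 0.015 m); the robot touches nothing.
It fails at once if the indicator pin is touched by the robot (it must be pumped out, not pulled) (contact force between pin and the fingers above 0.5 N or contact force between pin and the arm above 0.5 N).
It fails at once if the knob is gripped or shoved by its rim instead of pressed on its top (contact force between plunger_c0 and the fingers above 8 N).
It fails at once if a thing standing around the pump is shifted or lifted by more than 25 mm, or tipped over (distance of any of oiler, centre_block, mill_body, chuck_key from where it was at the start of the episode above 0.025 m or angle between any of oiler, centre_block, mill_body, chuck_key's own z axis and vertical above 0.4 rad).
It also fails if it takes over 48 s, if anything falls off the work surface, if the arm or the gripper's body presses on something with over 40 N, if the wrist force passes 120 N, or if a joint passes its speed limit or range.

## Working session

There is one attempt and no reset: what is moved stays moved. The work goes in short steps, Python scripts to look and compute and a tool call to move; the robot and the scene stay as the last step left them, time stands still between calls to the robot, and variables do not carry over. Pictures are saved under pics/ and viewed, at most 10 in all, crops included, and the job is handed in when it is done.

Besides the shell and the picture viewer there is one more tool, called after "Call:" as name(argument=value, ...), one argument or row to a line, values as JSON. apply_moves: Moves the arm, as the interface text tells. Its arguments: {"type":"object","properties":{"plan":{"type":"array","items":{"type":"number"}},"squeeze":{"type":"number"}},"required":["plan"]}

```bash
mkdir -p pics; cat > h.py <<'E'
import numpy as np, cv2
from station import state, cams, bot, nets
def K(c):
    return np.array([[c["fx"],0,c["cx"]],[0,c["fy"],c["cy"]],[0,0,1]]),np.array(c["D"],float)
def ray(n,uv):
    c=cams.calibration(n);k,D=K(c);E=np.array(c["extrinsics"])
    p=cv2.undistortPoints(np.array([[uv]],float),k,D)[0,0]
    return E[:3,3],E[:3,:3]@np.array([p[0],-p[1],-1])
def atz(n,uv,z):
    o,d=ray(n,uv);return o+d*(z-o[2])/d[2]
def proj(n,P):
    c=cams.calibration(n);k,D=K(c);E=np.array(c["extrinsics"])
    q=(np.atleast_2d(P)-E[:3,3])@E[:3,:3]*[1,-1,-1]
    return cv2.projectPoints(q,np.zeros(3),np.zeros(3),k,D)[0][:,0]
def save(f,im): cv2.imwrite(f,im[:,:,::-1])
E
python3 - <<'E'
from h import *
for n in("scene","top"):
    save(f"pics/{n}0.png",cams.camera(n))
    print(n,np.round(cams.calibration(n)["extrinsics"],2).tolist())
    for q in("lubricator","plunger_top","pin_top","oiler","centre_block","mill_body","chuck_key"):
        for r in nets.regions_of(n,q):
            ys,xs=np.nonzero(r["region"]);print(n,q,round(r["conf"],2),r["bbox"],xs.mean().round(1),ys.mean().round(1))
print(state())
E
```

```text
scene [[0.23, -0.81, 0.54, 1.15], [0.97, 0.19, -0.12, -0.06], [-0.0, 0.56, 0.83, 0.93], [0.0, 0.0, 0.0, 1.0]]
scene lubricator 0.75 [137.3, 167.3, 58.2, 54.1] 164.8 193.7
scene lubricator 0.68 [237.6, 287.0, 55.0, 78.7] 265.6 326.7
scene lubricator 0.58 [218.5, 186.6, 74.5, 84.5] 255.5 225.8
scene lubricator 0.58 [339.4, 204.1, 82.9, 86.8] 381.0 246.8
scene plunger_top 0.86 [366.7, 227.9, 18.5, 16.6] 376.0 233.8
scene plunger_top 0.66 [228.9, 204.6, 22.1, 18.5] 239.9 213.5
scene plunger_top 0.61 [250.6, 317.1, 15.2, 21.2] 257.3 326.5
scene oiler 0.8 [224.8, 160.0, 24.5, 34.5] 235.0 179.8
scene centre_block 0.72 [168.6, 254.5, 53.9, 56.9] 196.1 280.9
scene mill_body 0.76 [298.6, 158.6, 23.4, 46.8] 310.7 180.6
scene chuck_key 0.6 [277.2, 254.5, 50.1, 30.5] 306.5 270.3
top [[-0.01, 0.99, -0.17, 0.44], [-1.0, -0.01, 0.0, 0.06], [0.0, 0.17, 0.99, 1.04], [0.0, 0.0, 0.0, 1.0]]
top lubricator 0.89 [256.0, 183.3, 70.4, 63.9] 292.8 213.8
top lubricator 0.86 [282.6, 100.6, 41.7, 56.0] 302.8 126.7
top lubricator 0.84 [343.3, 247.9, 57.4, 44.8] 372.2 272.8
top lubricator 0.56 [149.1, 140.1, 77.9,
[... 374 characters left out ...]
t': 0.8, 'joints': array([ 5.69241726e+01,  1.18355253e+01,  8.83218525e+01,  1.21262367e-03,
        7.98409075e+01, -8.62205570e+00]), 'joint_velocities': array([-0.10116184, -0.00442605, -0.0728344 ,  0.07170809,  0.13788092,
        0.06649533]), 'joint_efforts': array([-9.14790271e-04, -3.83006644e+01, -2.91949636e+01, -2.03152381e-04,
        6.42070590e-04,  3.33492039e-06]), 'tcp_pos': array([0.23802474, 0.52342644, 0.23129597]), 'orientation': array([ 1.79998126e+02, -9.23074527e-04,  1.55546014e+02]), 'contact_force': array([ 0.01463655, -0.18597404, -0.76227859]), 'wrist_torque': array([ 0.02463263,  0.02550346, -0.03110552]), 'grasp_force': 0.0, 'grip_width': 0.08532364080860332}
```

View pics/scene0.png

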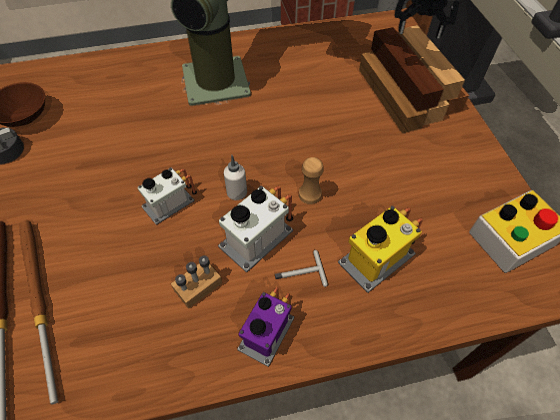

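View pics/top0.png

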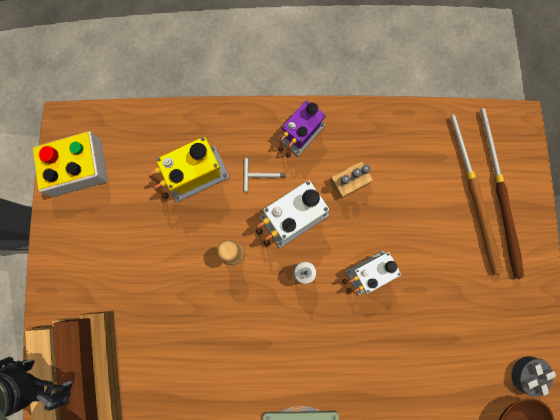

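The pictures show four pumps. In the top view they are large white (293,214), small white (372,273), purple (303,127) and yellow (190,170). I choose the large white one, with its knob at about top (310,197) and scene (240,213). I'll check that in a close crop and measure the knob.

```bash
python3 - <<'E'
from h import *
a=cams.camera("top");b=cams.camera("scene")
A=cv2.resize(a[165:265,235:345],None,fx=3.6,fy=5.4*2/3,interpolation=cv2.INTER_CUBIC)
A=cv2.resize(a[170:260,245:345],(400,360),interpolation=cv2.INTER_CUBIC)
B=cv2.resize(b[180:270,210:310],(400,360),interpolation=cv2.INTER_CUBIC)
save("pics/crop.png",np.hstack([A,B]))
for n,uv in(("top",(310.5,197.5)),("scene",(239.9,213))): print(n,atz(n,uv,.161))
# pin gland & cap from top
print(atz("top",(277,212),.13),atz("top",(289,225),.129))
for q,z in(("oiler",.14),("mill_body",.127),("centre_block",.1)):
  for n in("top","scene"):
    for r in nets.regions_of(n,q)[:1]:
        x,y,w,h=r["bbox"];print(q,n,atz(n,(x+w/2,y+h/2),z/2))
E
```

```text
top [ 0.61715459 -0.02198283  0.161     ]
scene [ 0.62676407 -0.02381916  0.161     ]
[0.58908664 0.0547058  0.13      ] [0.55823992 0.02685449 0.129     ]
oiler top [ 0.44564017 -0.01281167  0.07      ]
oiler scene [ 0.45837803 -0.00864428  0.07      ]
mill_body top [0.49665404 0.17248643 0.0635    ]
mill_body scene [0.50398957 0.17150723 0.0635    ]
centre_block top [ 0.68849303 -0.134649    0.05      ]
centre_block scene [ 0.70606897 -0.14290739  0.05      ]
```

View pics/crop.png

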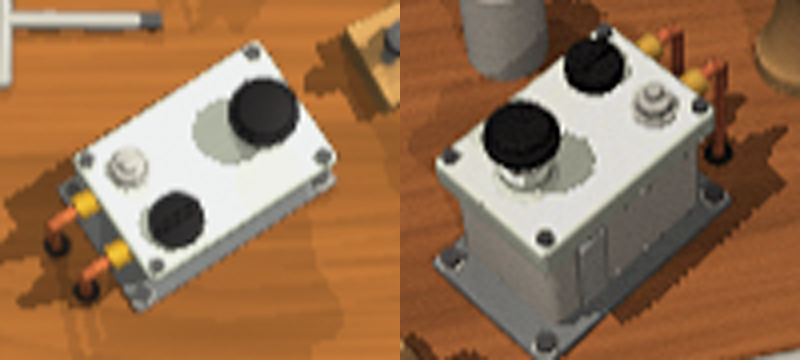

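Left half of the crop (top view): knob at about (264,112), pin at (128,167), cap at (176,218). That matches the described layout on the large white pump. Next I'll fit the knob silhouette in both cameras.

```bash
python3 - <<'E'
from h import *
from scipy.optimize import least_squares
t=np.linspace(0,2*np.pi,60,endpoint=False);C=np.c_[np.cos(t),np.sin(t)]
def pts(x,y):
    return np.vstack([np.c_[C*r+[x,y],np.full(60,z)] for r,z in((.017,.161),(.017,.154),(.021,.154),(.021,.145))])
obs={}
for n,(u,v) in(("top",(311,198)),("scene",(240,212.5))):
    im=cams.camera(n);m=(im.max(2)<75).astype(np.uint8)
    w=np.zeros_like(m);cv2.circle(w,(int(u),int(v)),15,1,-1);m&=w
    k,l,s,c=cv2.connectedComponentsWithStats(m);i=l[int(v),int(u)];obs[n]=np.r_[s[i][:4]];print(n,s[i],c[i])
    obs[n]=c[i]
def cen(n,x,y):
    P=cv2.convexHull((proj(n,pts(x,y))*16).astype(np.float32));M=cv2.moments(P)
    return np.array([M["m10"],M["m01"]])/M["m00"]/16, cv2.boundingRect((P/16).astype(np.float32)),M["m00"]/256
for ns in(["top"],["scene"],["top","scene"]):
    f=lambda p:np.hstack([cen(n,*p)[0]-obs[n] for n in ns])
    r=least_squares(f,[.62,-.023],diff_step=1e-3);print(ns,r.x,r.fun,[cen(n,*r.x)[1:] for n in ns])
# pump yaw from pin/cap
kn=r.x;P=np.array([kn,atz("top",(277,211.5),.13)[:2],atz("top",(289,224.5),.129)[:2]]);L=np.array([[0,-.038],[.02,.042],[-.022,.036]])
M,_=cv2.estimateAffinePartial2D(L,P);print(M,np.degrees(np.arctan2(M[1,0],M[0,0])))
o,b=state()["tcp_pos"],state()["orientation"];print(o,b)
E
```

```text
top [302 190  17  17 222] [310.1981982  197.65765766]
scene [231 205  19  18 263] [239.99239544 213.65019011]
['top'] [ 0.61902822 -0.02230394] [-4.50329935e-07  8.98842245e-08] [((301, 188, 19, 19), 267.4498519860208)]
['scene'] [ 0.62069502 -0.02333642] [-4.25337703e-08 -5.94195399e-07] [((229, 204, 22, 20), 304.38578103890177)]
['top', 'scene'] [ 0.61979271 -0.02286174] [ 0.23290207 -0.32512999  0.14439334 -0.38632835] [((301, 188, 19, 19), 267.38803053530864), ((230, 203, 21, 20), 303.973604880739)]
[[ 0.82992131 -0.56809826  0.59795739]
 [ 0.56809826  0.82992131  0.00887136]] 34.39244496716227
[0.23803438 0.52342399 0.23129352] [ 1.79998816e+02 -2.17541502e-03  1.55544915e+02]
```

Both cameras put the knob at about (0.620, -0.023), top 0.161 m up. I'll shut the fingers and travel above it.

Call:
apply_moves(
  plan=[0,-4.78,-2.83,0,0,0,-4.78,-2.83,0,0,0,-4.78,-2.83,0,0,0,-4.78,-2.83,0,0,0,-4.78,-2.83,0,0,0,-4.78,-2.83,0,0,0,-4.78,-2.83,0,0,0,-4.78,-2.83,0,0,0,-4.78,-2.83,0,0,0,-4.78,-2.83,0,0,0,-4.78,-2.83,0,0,0,-4.78,-2.83,0,0],
)

```text
t: 2.8
tcp_pos: [0.6205, -0.0248, 0.2313]
orientation: [180.0, 0.0, 155.5]
contact_force: [0.2, 0.7, -0.1]
grip_width: 0.0002
grasp_force: 0.0
```

Call:
apply_moves(
  plan=[0,0,0,1,0.14,0,0,0,1,0.14,0,0,0,1,0.14,0,0,0,1,0.13,0,0,0,0,0,0,0,0,0,0],
)

```text
t: 3.55
tcp_pos: [0.6199, -0.0232, 0.1917]
orientation: [180.0, 0.0, 124.1]
contact_force: [-0.5, 1.1, -1.0]
grip_width: -0.0
grasp_force: 0.0
```

```bash
python3 - <<'E'
from h import *
s=state();print(s["t"],s["tcp_pos"],s["orientation"],s["grip_width"],s["contact_force"])
a=cams.camera("top");b=cams.camera("scene")
p=[proj(n,[s["tcp_pos"]])[0] for n in("top","scene")];print(p)
A=cv2.resize(a[155:275,235:355],(400,400),interpolation=cv2.INTER_CUBIC)
B=cv2.resize(b[150:270,190:310],(400,400),interpolation=cv2.INTER_CUBIC)
save("pics/crop2.png",np.hstack([A,B]))
th=np.radians(s["orientation"][2]);d=np.array([.620,-.023])-s["tcp_pos"][:2]
x=np.array([np.cos(th),np.sin(th)]);y=np.array([np.sin(th),-np.cos(th)]);print("tool shift",d@x,d@y)
E
```

```text
3.55 [ 0.61987211 -0.02318111  0.19170458] [1.79973919e+02 2.48598430e-02 1.24139824e+02] -1.2198046004503496e-05 [-0.45689759  1.0889571  -1.00425051]
[array([312.24018667, 193.58614079]), array([238.50782267, 201.84949492])]
tool shift 7.812045816004017e-05 0.00020749468345253184
```

View pics/crop2.png

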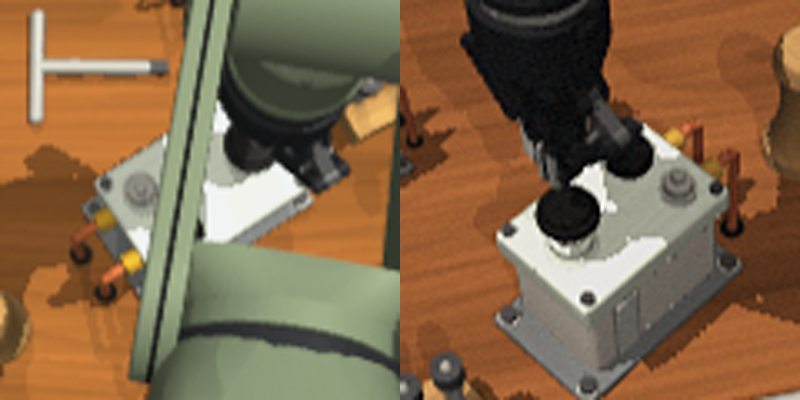

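The right-hand crop shows the shut tips directly over the knob at about (565,190), with the pin at (680,185) well clear. First stroke, slowly.

Call:
apply_moves(
  plan=[0,0,0,1.3,0,0,0,0,1.3,0,0,0,0,0.5,0,0,0,0,0.5,0,0,0,0,0.6,0,0,0,0,0.6,0,0,0,0,0,0,0,0,0,0,0],
)

```text
t: 4.65
tcp_pos: [0.6186, -0.023, 0.1452]
orientation: [-179.9, -0.1, 124.1]
contact_force: [-7.4, 1.0, 12.0]
grip_width: 0.0002
grasp_force: 6.3
```

Call:
apply_moves(
  plan=[0,0,0,0.1,0,0,0,0,0,0,0,0,0,-0.8,0,0,0,0,-0.8,0,0,0,0,-1.2,0,0,0,0,0,0,0,0,0,0,0],
)

```text
t: 5.52
tcp_pos: [0.6193, -0.0231, 0.1696]
orientation: [-180.0, -0.0, 124.0]
contact_force: [-0.0, 0.4, 0.2]
grip_width: 0.0001
grasp_force: 0.0
```

```bash
python3 - <<'E'
from h import *
s=state();print(s["tcp_pos"],s["contact_force"])
b=cams.camera("scene")
save("pics/s1.png",cv2.resize(b[180:270,200:310],(660,540),interpolation=cv2.INTER_CUBIC))
E
```

```text
[ 0.61933641 -0.02311141  0.16962662] [-0.04091903  0.39505978  0.19837566]
```

View pics/s1.png

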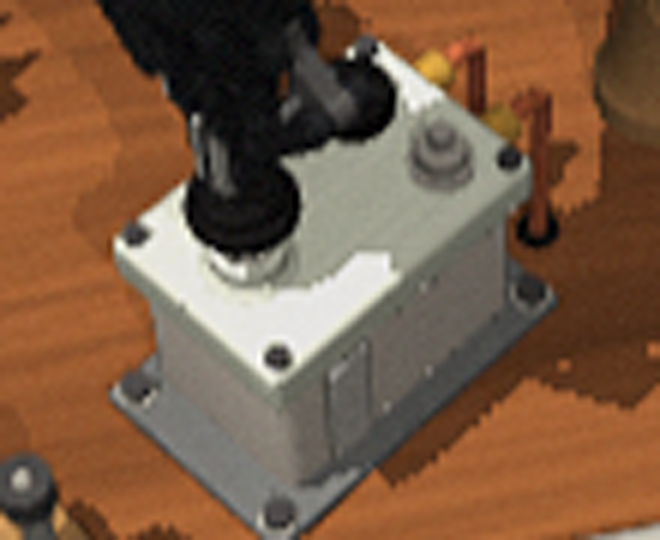

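Knob at (243,200) is back up with the tips just above it, and the pin at (440,130) is untouched. Now I'll repeat the stroke.

Call:
apply_moves(
  plan=[0,0,0,0.8,0,0,0,0,0.6,0,0,0,0,0.7,0,0,0,0,0.7,0,0,0,0,0,0,0,0,0,0,0],
)

```text
t: 6.32
tcp_pos: [0.6198, -0.0232, 0.1445]
orientation: [180.0, 0.0, 124.0]
contact_force: [-5.2, 0.1, 12.7]
grip_width: -0.0003
grasp_force: 6.3
```

Call:
apply_moves(
  plan=[0,0,0,-0.8,0,0,0,0,-0.8,0,0,0,0,-1.2,0,0,0,0,0,0,0,0,0,0,0],
)

```text
t: 6.95
tcp_pos: [0.6191, -0.023, 0.1694]
orientation: [-179.9, -0.1, 124.0]
contact_force: [-0.3, -0.7, -0.3]
grip_width: 0.0002
grasp_force: 0.0
```

Call:
apply_moves(
  plan=[0,0,0,0.8,0,0,0,0,0.6,0,0,0,0,0.7,0,0,0,0,0.7,0,0,0,0,0,0,0,0,0,0,0],
)

```text
t: 7.7
tcp_pos: [0.6197, -0.0232, 0.1444]
orientation: [180.0, 0.0, 124.0]
contact_force: [-4.9, 1.7, 12.0]
grip_width: 0.0002
grasp_force: 6.3
```

Call:
apply_moves(
  plan=[0,0,0,-0.8,0,0,0,0,-0.8,0,0,0,0,-1.2,0,0,0,0,0,0,0,0,0,0,0],
)

```text
t: 8.32
tcp_pos: [0.619, -0.0231, 0.1693]
orientation: [-179.9, -0.1, 124.0]
contact_force: [0.2, 0.2, -0.3]
grip_width: 0.0001
grasp_force: 0.0
```

```bash
python3 - <<'E'
from h import *
b=cams.camera("scene")
save("pics/s3.png",cv2.resize(b[180:270,200:310],(660,540),interpolation=cv2.INTER_CUBIC))
E
```

```text
(no output)
```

View pics/s3.png

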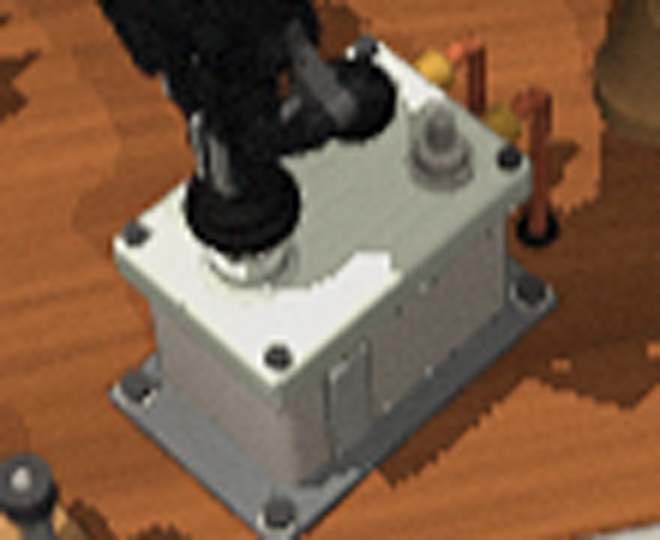

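The pin top has risen from about (440,120) to (438,102), so the strokes count. Three more.

Call:
apply_moves(
  plan=[0,0,0,0.8,0,0,0,0,0.6,0,0,0,0,0.7,0,0,0,0,0.7,0,0,0,0,0,0,0,0,0,0,0],
)

```text
t: 9.12
tcp_pos: [0.6197, -0.0232, 0.1445]
orientation: [180.0, 0.0, 124.0]
contact_force: [-4.6, 0.4, 12.1]
grip_width: -0.0
grasp_force: 6.2
```

Call:
apply_moves(
  plan=[0,0,0,-0.8,0,0,0,0,-0.8,0,0,0,0,-1.2,0,0,0,0,0,0,0,0,0,0,0],
)

```text
t: 9.75
tcp_pos: [0.619, -0.0231, 0.1694]
orientation: [-179.9, -0.1, 124.0]
contact_force: [-0.7, 0.2, 0.4]
grip_width: -0.0003
grasp_force: 0.0
```

Call:
apply_moves(
  plan=[0,0,0,0.8,0,0,0,0,0.6,0,0,0,0,0.7,0,0,0,0,0.7,0,0,0,0,0,0,0,0,0,0,0],
)

```text
t: 10.5
tcp_pos: [0.6197, -0.0232, 0.1443]
orientation: [180.0, 0.0, 124.0]
contact_force: [-4.8, 1.0, 12.4]
grip_width: -0.0001
grasp_force: 6.2
```

Call:
apply_moves(
  plan=[0,0,0,-0.8,0,0,0,0,-0.8,0,0,0,0,-1.2,0,0,0,0,0,0,0,0,0,0,0],
)

```text
t: 11.12
tcp_pos: [0.619, -0.0231, 0.1692]
orientation: [-179.9, -0.1, 124.0]
contact_force: [0.0, -0.5, -0.4]
grip_width: 0.0002
grasp_force: 0.0
```

Call:
apply_moves(
  plan=[0,0,0,0.8,0,0,0,0,0.6,0,0,0,0,0.7,0,0,0,0,0.7,0,0,0,0,0,0,0,0,0,0,0],
)

```text
t: 11.88
tcp_pos: [0.6197, -0.0232, 0.1443]
orientation: [180.0, 0.0, 124.0]
contact_force: [-4.4, 1.1, 12.9]
grip_width: 0.0002
grasp_force: 6.2
```

Call:
apply_moves(
  plan=[0,0,0,-0.8,0,0,0,0,-0.8,0,0,0,0,-1.2,0,0,0,0,0,0,0,0,0,0,0],
)

```text
t: 12.5
tcp_pos: [0.619, -0.0231, 0.1693]
orientation: [-179.9, -0.1, 124.0]
contact_force: [-0.3, 0.1, 0.6]
grip_width: 0.0001
grasp_force: 0.0
```

```bash
python3 - <<'E'
from h import *
b=cams.camera("scene")
save("pics/s6.png",cv2.resize(b[180:270,200:310],(660,540),interpolation=cv2.INTER_CUBIC))
p=np.array(((0.5980+.83*.02-.57*.042),(.0089+.57*.02+.83*.042)))
for z in(.124,.146,.154): print((proj("scene",[[*p,z]])[0]-[200,180])*6)
E
```

```text
[438.67445138 135.2383568 ]
[437.98155981 100.41975551]
[437.72316446  87.43316215]
```

View pics/s6.png

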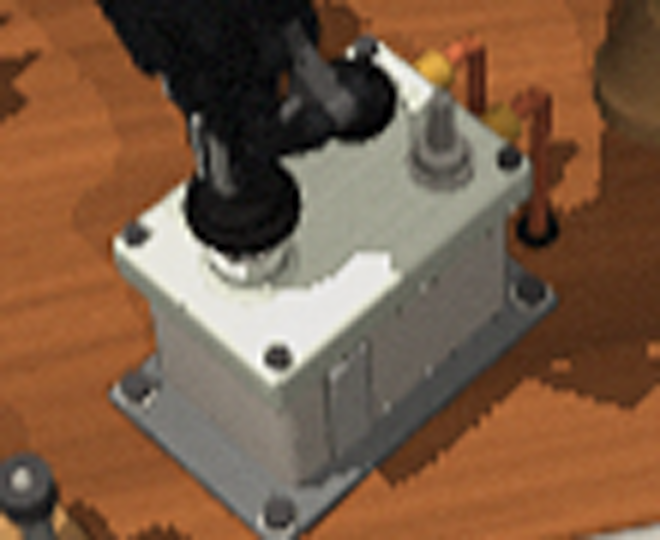

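Pin top is at about row 90, where 87 would be fully out, so it's close. Extra strokes do no harm, so I'll do two more, then lift away.

Call:
apply_moves(
  plan=[0,0,0,0.8,0,0,0,0,0.6,0,0,0,0,0.7,0,0,0,0,0.7,0,0,0,0,0,0,0,0,0,0,0],
)

```text
t: 13.3
tcp_pos: [0.6198, -0.0232, 0.1445]
orientation: [180.0, 0.0, 124.0]
contact_force: [-5.7, 1.0, 12.4]
grip_width: 0.0001
grasp_force: 6.2
```

Call:
apply_moves(
  plan=[0,0,0,-0.8,0,0,0,0,-0.8,0,0,0,0,-1.2,0,0,0,0,0,0,0,0,0,0,0],
)

```text
t: 13.92
tcp_pos: [0.6191, -0.0231, 0.1693]
orientation: [-179.9, -0.1, 124.0]
contact_force: [-0.7, -0.5, -0.2]
grip_width: -0.0005
grasp_force: 0.0
```

Call:
apply_moves(
  plan=[0,0,0,0.8,0,0,0,0,0.6,0,0,0,0,0.7,0,0,0,0,0.7,0,0,0,0,0,0,0,0,0,0,0],
)

```text
t: 14.68
tcp_pos: [0.6197, -0.0232, 0.1443]
orientation: [180.0, 0.0, 124.0]
contact_force: [-3.6, 0.4, 12.5]
grip_width: -0.0
grasp_force: 6.2
```

Call:
apply_moves(
  plan=[0,0,0,-0.8,0,0,0,0,-0.8,0,0,0,0,-1.2,0,0,0,0,-3,0,0,0,0,-4,0,0,0,0,-4,0,0,0,0,0,0,0,0,0,0,0],
)

```text
t: 15.68
tcp_pos: [0.619, -0.0231, 0.279]
orientation: [-179.9, -0.1, 124.0]
contact_force: [0.0, 0.0, -0.8]
grip_width: -0.0
grasp_force: 0.0
```

```bash
python3 - <<'E'
from h import *
b=cams.camera("scene")
save("pics/s8.png",cv2.resize(b[150:310,150:350],(800,600),interpolation=cv2.INTER_CUBIC))
p=np.array(((0.5980+.83*.02-.57*.042),(.0089+.57*.02+.83*.042)))
for z in(.146,.154): print((proj("scene",[[*p,z]])[0]-[150,150])*[4,3.75])
print(state()["tcp_pos"])
E
```

```text
[491.98770654 175.26234719]
[491.81544297 167.14572634]
[ 0.61855638 -0.0229834   0.27809403]
```

View pics/s8.png

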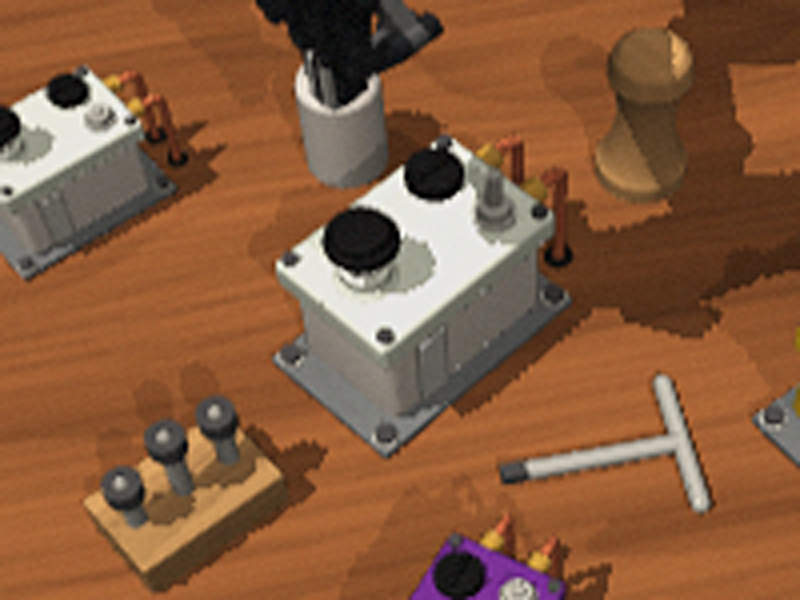

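The pin top is at about (491,167), which matches fully out. The knob at (361,238) is up, the neighbours haven't moved and the hand is clear.

```bash
python3 -c "
from station import bot
print(bot.job_done())"
```

```text
the job is handed in; nothing more can be done
None
```

I pumped the large white lubricator eight full strokes and handed the job in; in the last picture the pin is fully out, the knob is back up, the neighbouring things are unmoved and the hand is clear, but the system gave no verdict.

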